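# Latch the nut box airtight

### The job

Put the nuts away airtight: fold the lid of the cream storage box down, hook the latch's wire loop over the keeper on the lid, then press the lever down past centre until it stays locked home against the box's front. Leave the things standing round it where they are.

Things in the scene. Friction and masses are not known exactly. Their poses are not given: they have to be found in the camera images.
- nut_box: Cream enamelled storage box with walnuts in it, fixed to the worktop. 130 deep (its x), 190 wide (its y), 142 high with the lid shut. Origin: centre of the underside; its front, with the draw latch in the middle, is the face at its x = -65 mm and looks to its -x; z up.
- lid (a joint): Lid hinge, along the box's y at box x +65, z +120 mm. 0 is shut, grows as the lid opens (1.4 at most). Stiff: the lid stays where it is left; pushing it shut at the front edge takes 3 to 8 N. The lid is 130 deep, 190 wide, 22 thick; shut, its top is 142 mm above the worktop.
- lever (a joint): Latch lever's hinge, along the box's y through point lever_pin. 0: locked, pointing down, leaning 0.15 rad out from the box's front. Grows as the tip swings out and up: 1.42 points level away from the box, 2.75 is the limit. Stays where it is left. With the loop hooked, its pull sets in below about 1.5; dead centre is near 0.5, below which the pull snaps the lever to 0 and holds it.
- loop (a joint): Swing of the wire loop on the lever, about point loop_pin, same axis and sense as the lever. Lever value + loop value is the loop's turn in the box's frame: 0 is straight up along the front, -1 leans 1 rad out, away from the box. It stays where it is left.
- loop_wire (a joint): How far the sprung loop is drawn out of its two sleeves, m: 0 free, about 0.003 when hooked and locked, 0.008 at most; 5 N per mm.
- lid_edge (a point): Middle of the lid's front top edge: 130 mm from the hinge line and 22 mm above it. Axes as the lid's: shut, as the box's (x from the front edge to the hinge, z out of the lid's top).
- keeper (a point): Where the axis of the hooked bar lies in the steel keeper on the lid's front: lid shut, 8.5 mm out from the front, 132 mm above the worktop. Axes as the lid's. The keeper is a shelf 28 wide, its top 2 mm below this point, reaching 18 mm out, with a 3 mm thick upturned lip at its outer end, top 4 mm above this point; the bar drops in from above, between lip and lid.
- lever_pin (a point): Lever's pin, 14 mm out from the middle of the box's front and 85 mm above the worktop. Does not move on the box. Axes turn with the lever.
- lever_tip (a point): End of the steel lever, 52 mm from its pin; the lever is a plate 24 wide, 3 thick, its end curled a little outward. Pressing it home with the loop hooked takes 2 to 4 N near this end. Axes turn with the lever.
- loop_pin (a point): Pin on which the loop swings, carried by the lever 14 mm from the lever's pin, turned 0.6 rad from the lever's line towards the box (when locked). Swinging the lever up raises it and so gives the loop slack: with the lever at 1.5 the bar just reaches its seat in the keeper, at 2.6 it passes 8 mm over the keeper's lip.
- loop_bar (a point): Middle of the loop's cross bar (round, 4 mm thick, along the box's y), 56 mm from loop_pin. The loop is a U of 4 mm wire, 42 mm wide outside, in two 6 mm sleeves that cover the 21 mm next to the pin; it can be gripped across its two sides. The lever lies between its sides. Axes turn with the loop: z from loop_pin to the bar.
- rolling_pin: Wooden rolling pin, 286 long (its y), 56 thick; a bystander. Origin: underside centre.
- spice_tin: Small round tin, 46 across, 48 high; a bystander. Origin: underside centre.
- timer: Round kitchen timer, 66 across, 50 high; a bystander. Origin: underside centre.
- cutter_star: Tin star cookie cutter, 56 across, 22 high; a bystander. Origin: underside centre.
- cutter_round: Tin round cookie cutter, 56 across, 26 high; a bystander. Origin: underside centre.

How it is judged:
By the outcome, as a careful person would: the job done as asked, in the order asked, and still so for the second after the job is handed in, with the robot touching nothing.
It also fails if it takes over 61 s, if anything falls off the work surface, if the arm or the gripper's body presses on something with over 40 N, if the wrist force passes 120 N, or if a joint passes its speed limit or range.

### The arm

A 6-joint arm with a two-finger parallel gripper is mounted at the origin on a cart in front of the work surface, level with it; the furniture and walls round the work are solid. World frame = base frame: x ahead of the robot, y to its left, z up, the work surface at z = 0. Lengths are in m, angles in rad, forces in N, time in s.
With the tool pointing down it reaches from about 0.375 to 0.9 m from the base axis. Payload 3.1 kg.
Tool frame: the origin (TCP) lies at the very end of the fingers, on their centre line; the grasp point (between the pads) lies 19 mm behind it (robot.hold_point_z is the distance from the TCP to the grasp point, in m); z points along the fingers, y is the line along which they close (so a half turn about z gives the same grasp; the last joint's range is limited). The gripper opens to 87 mm and grips with 3 to 60 N. Pads are 19 mm wide; open, the fingers measure 117 mm over their backs; the gripper's body (75 mm by 190 mm) begins 51 mm behind the grasp point.
Start: joints at [0.984, 0.527, 1.433, -0, 1.181, -0.178], TCP at [0.248, 0.573, 0.223] pointing down, gripper open.
Joint ranges: [-3.08, 3.08], [-0.75, 2.2], [0.22, 2.44], [-1.43, 4.57], [0, 2.65], [-2.85, 2.85]. Speed limits (rad/s): [2.79, 2.79, 3.14, 3.14, 3.14, 3.14].

### API

Orientations are given as a unit quaternion [x, y, z, w].
In Python, from cell import robot gives the robot as it stands.
- The arm moves only by the shell command python3 steer.py FILE [FORCE], which reads ROWS from the file FILE. ROWS is one flat JSON list of numbers that holds 1 to 12 rows one after another, with no inner brackets; each row has 5 numbers: dx, dy, dz in shares of the most that a row can go, 1 being 50 mm, then a turn about the tool's z in rad, then the finger opening in m; each row shifts and turns the commanded pose from where the row before left it, along the tool's axes as they then stand; what a row does not reach is not made up. A row lasts 1/10 s, in which the tool goes at most 0.05 m and 0.15 rad, less where a joint would pass 70% of its speed; a pose out of reach is approached as far as the arm can. The fingers move at their own pace and stop on an object; FORCE is the grip in N (left out, the last holds). Time passes only in rows, so rows that do not move let the fingers close. It prints the time, the measured TCP pose, the force, the opening and the grip force at its end. Input that does not fit is refused with a message, and nothing moves.
- robot.observe(): the state, without advancing time (a new reading comes with each control period).
- robot.capture(name): name is "side" or "top"; returns the picture (384x512x3 uint8, red, green, blue); there is no depth.
- robot.get_calibration(name): a dict with "fx", "fy", "cx", "cy" (pixels), "R" (3x3) and "t" (3): a world point X has camera coordinates R X + t. Camera axes: x right, y down, z forward; pixel columns grow to the right and rows downward; lengths in m; the calibration is good to about 2 mm. A picture is of the moment at which its call begins. get_calibration takes no time and is no camera call.
- robot.close_job(): hands the job in; it is judged then, once.
The state is a dict: "time": time; "joint_pos": joint angles; "joint_velocities": joint speeds; "effort": joint torques, N m; "position": TCP position; "tool_rot": TCP orientation; "ft_force": force on the tool from outside, world axes, zero at the start; "moment": the same for the moment, N m; "grip_width": finger opening in m; "finger_force": force on a finger pad.
Only numpy, scipy, OpenCV 4.12 (cv2) and the standard library are available. Lean on these libraries where they do the work, as an engineer would, in place of code of your own. Each camera call takes 0.05 s, during which the arm holds its last target. There are 200 camera calls.

## Working session

There is one attempt and no reset: what is moved stays moved. The work goes in short steps, Python scripts to look and compute and a shell command to move; the robot and the scene stay as the last step left them, time stands still between calls to the robot, and variables do not carry over. Pictures are saved under pics/ and viewed, at most 10 in all, crops included, and the job is handed in when it is done.

```bash
ls; mkdir -p pics; python3 - <<'E'
from cell import robot
import cv2
for n in("side","top"):
    cv2.imwrite(f"pics/{n}0.png",cv2.resize(robot.capture(n)[:,:,::-1],None,fx=1.5,fy=1.5,interpolation=cv2.INTER_CUBIC))
    c=robot.get_calibration(n);print(n,{k:(v if not hasattr(v,'tolist') else v.tolist()) for k,v in c.items()})
print(robot.observe())
E
```

```text
cell.py
pics
steer.py
side {'fx': 387.1380338798381, 'fy': 387.1380338798381, 'cx': 250.28862622312448, 'cy': 194.94674873809302, 'R': [[0.868477778020004, -0.4954173176258081, -0.017550797186610352], [-0.3024112521557173, -0.5014159764245117, -0.8106352158374719], [0.39280247409486546, 0.7093262295888279, -0.5852884044317382]], 't': [-0.5057063272589231, 0.21131407489031115, 0.975789795106446]}
top {'fx': 358.7256960395777, 'fy': 358.7256960395777, 'cx': 260.4571743389701, 'cy': 188.49735508731928, 'R': [[0.022343455014820313, -0.9996808853275674, -0.011785479569878196], [-0.9933329495420861, -0.020864948085078036, -0.11337682874126731], [0.11309474511231879, 0.014240135255618595, -0.9934821574522019]], 't': [-0.09528216547869112, 0.5464457167729403, 1.1324756029189729]}
{'time': 0.1, 'joint_pos': array([ 9.83496199e-01,  5.28350918e-01,  1.43380168e+00,  7.40333554e-06,
        1.18137438e+00, -1.78515700e-01]), 'joint_velocities': array([-0.00080946,  0.0007548 , -0.00548707, -0.00079821, -0.00041334,
        0.00030767]), 'effort': array([ 1.92613209e-05, -4.40983129e+01, -1.77150911e+01,  6.35187887e-02,
        5.34313987e-02, -6.06595290e-05]), 'position': array([0.24803923, 0.57294872, 0.22167442]), 'tool_rot': array([ 2.02973347e-01,  9.79183785e-01, -8.95844675e-04, -3.64526313e-04]), 'ft_force': array([-0.58698485, -0.73081045,  0.68483755]), 'moment': array([-0.05159825, -0.00371184, -0.03634089]), 'finger_force': 0.0, 'grip_width': 0.08688615872864042}
```

View pics/side0.png

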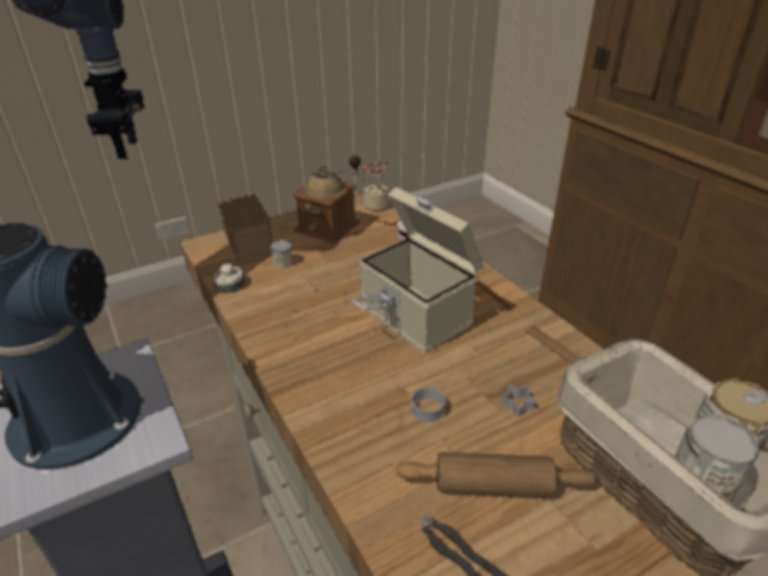

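View pics/top0.png

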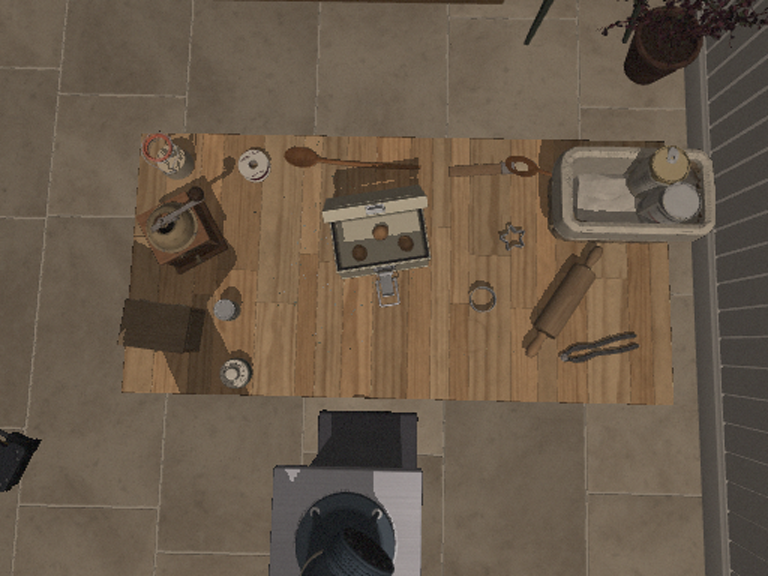

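The side view shows the box at about (420,270), with the lid open and the latch lever and loop sticking out. In the top view the box is at about (380,240) and the loop at (387,290). The robot arm is clear of both.

```bash
python3 - <<'E'
from cell import robot
import cv2,numpy as np
s=robot.capture("side")[:,:,::-1];t=robot.capture("top")[:,:,::-1]
a=cv2.resize(s[120:240,228:328],None,fx=4,fy=4,interpolation=cv2.INTER_CUBIC)
b=cv2.resize(t[118:218,206:296],(400,444),interpolation=cv2.INTER_CUBIC)
b=np.vstack([b,np.zeros((36,400,3),np.uint8)])
cv2.imwrite("pics/c1.png",np.hstack([a,b]))
E
```

```text
(no output)
```

View pics/c1.png

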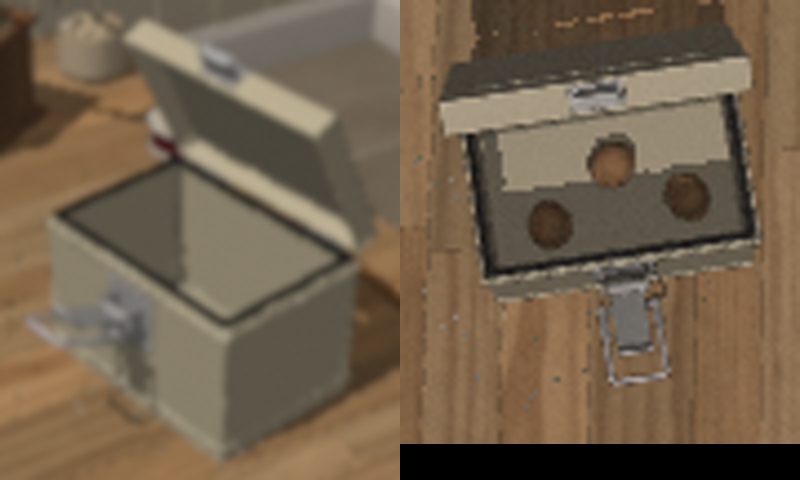

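The crops show:

| Crop | Feature | Crop pixels |
|---|---|---|
| Side | Rim corners | (53,213), (228,325), (357,255) |
| Side | Bottom corner | (224,457) |
| Top | Rim front corners | (86,276), (357,240) |
| Top | Lid front strip corners | (43,102), (345,60), (350,90), (43,134) |
| Top | Lever end | (236,350) |
| Top | Loop bar | (240,380) |

I'll fit the pose and joints jointly.

```bash
cat > geo.py <<'E'
import numpy as np
from cell import robot
C={n:robot.get_calibration(n) for n in("side","top")}
def proj(n,X):
    c=C[n];p=np.array(c["R"])@X+np.array(c["t"]);return np.array([c["fx"]*p[0]/p[2]+c["cx"],c["fy"]*p[1]/p[2]+c["cy"]])
def b2w(q,P):
    x,y,th=q;c,s=np.cos(th),np.sin(th);return np.array([x+c*P[0]-s*P[1],y+s*P[0]+c*P[1],P[2]])
def lidp(a,d,y,h): # d ahead of hinge, h above
    return np.array([.065-d*np.cos(a)+h*np.sin(a),y,.12+d*np.sin(a)+h*np.cos(a)])
# lever dir at value v: angle from down outwards = v+.15
PIN=np.array([-.079,0,.085])
def dirn(v,off=0): g=v+.15+off; return np.array([-np.sin(g),0,-np.cos(g)])
def tip(v): return PIN+.052*dirn(v)
def lpin(v): return PIN+.014*dirn(v,-.6)
def bar(v,l): t=v+l; return lpin(v)+.056*np.array([np.sin(t),0,np.cos(t)])
E
cat > fit.py <<'E'
from geo import *
from scipy.optimize import least_squares
S=lambda x,y:np.array([228+x/4-.375,120+y/4-.375]);T=lambda x,y:np.array([206+x/4.444-.39,118+y/4.444-.39])
box=lambda P:lambda p:np.array(P)
L=lambda y,h:lambda p:lidp(p[3],.13,y,h)
obs=[("side",S(53,213),box([-.065,.095,.12])),("side",S(228,327),box([-.065,-.095,.12])),("side",S(357,255),box([.065,-.095,.12])),("side",S(224,459),box([-.065,-.095,0])),
("top",T(86,276),box([-.065,.095,.12])),("top",T(357,240),box([-.065,-.095,.12])),
("top",T(43,102),L(.095,.022)),("top",T(347,58),L(-.095,.022)),("top",T(43,134),L(.095,0)),("top",T(350,90),L(-.095,0)),
("side",S(145,18),L(.095,.022)),("side",S(335,110),L(-.095,.022)),("side",S(126,40),L(.095,0)),("side",S(320,138),L(-.095,0)),
("top",T(236,351),lambda p:tip(p[4])),("top",T(240,380),lambda p:bar(p[4],p[5])),("side",S(42,333),lambda p:bar(p[4],p[5]))]
f=lambda p:np.concatenate([proj(n,b2w(p[:3],P(p)))-u for n,u,P in obs])
r=least_squares(f,[.6,.05,.1,1.1,1.4,-2.9],loss="soft_l1")
print(r.x.round(4));print(f(r.x).reshape(-1,2).round(1).tolist())
p=r.x
for n,P in dict(pin=PIN,tip=tip(p[4]),lpin=lpin(p[4]),bar=bar(p[4],p[5]),lidedge=lidp(p[3],.13,0,.022)).items():print(n,b2w(p[:3],P).round(4))
E
python3 fit.py
```

```text
[ 0.6424 -0.0588  0.1672  1.1042  1.7554 -3.0141]
[[-1.2, -1.0], [-0.6, -0.3], [0.9, -0.3], [-1.1, 0.8], [-0.5, -0.0], [1.1, -1.1], [-0.6, -0.6], [1.0, -0.9], [0.8, 0.1], [1.3, -0.1], [-0.7, -0.3], [0.1, 0.9], [-1.1, -0.7], [-1.7, -0.3], [0.1, -0.2], [0.1, -0.9], [-0.0, 0.3]]
pin [ 0.5645 -0.0719  0.085 ]
tip [ 0.5161 -0.0801  0.1021]
lpin [ 0.5512 -0.0742  0.0813]
bar [ 0.4987 -0.083   0.0985]
lidedge [ 0.6682 -0.0544  0.246 ]
```

The rows are not in the units I measure in: shifts go in shares of 50 mm. I convert before sending: -0.04 m is -0.8.

```bash
cat > w.py <<'E'
from geo import *
from scipy.spatial.transform import Rotation as Ro
Q=(.6424,-.0588,.1672)
def tcp():
    o=robot.observe();R=Ro.from_quat(o["tool_rot"]).as_matrix();p=o["position"];d=p[:2]-Q[:2];c,s=np.cos(Q[2]),np.sin(Q[2])
    ye=np.arctan2(R[1,1],R[0,1])-np.pi/2-Q[2]
    return np.array([c*d[0]+s*d[1],-s*d[0]+c*d[1],p[2]]),ye,o
if __name__=="__main__":
    b,ye,o=tcp();print("box-frame tcp",b.round(4),"yaw err",ye.round(3),"t",o["time"],"F",o["ft_force"].round(1))
E
echo '[0, 0, -0.8, -0.144, 0, 0, 0, -0.8, -0.144, 0, 0, 0, -0.8, -0.144, 0, 0, 0, -0.8, -0.144, 0, 0, 0, 0, 0, 0]' > path.dat && python3 steer.py path.dat 10; python3 w.py
```

```text
time: 0.7
position: [0.2499, 0.576, 0.3897]
tool_rot: [-0.084, 0.996, 0.005, 0.004]
ft_force: [-0.0, 0.3, 0.3]
grip_width: 0.0549
finger_force: 0.0
box-frame tcp [-0.2813  0.6913  0.3897] yaw err 0.002 t 0.7 F [-0.   0.3  0.3]
```

Converted, -0.021 m is -0.42, -0.043 m is -0.86.

```bash
echo '[-0.42, -0.86, 0, 0, 0, -0.42, -0.86, 0, 0, 0, -0.42, -0.86, 0, 0, 0, -0.42, -0.86, 0, 0, 0, -0.42, -0.86, 0, 0, 0, -0.42, -0.86, 0, 0, 0, -0.42, -0.86, 0, 0, 0, -0.42, -0.86, 0, 0, 0, -0.42, -0.86, 0, 0, 0, -0.42, -0.86, 0, 0, 0, -0.42, -0.86, 0, 0, 0, -0.42, -0.86, 0, 0, 0]' > path.dat && python3 steer.py path.dat >/dev/null;echo '[-0.42, -0.86, 0, 0, 0, -0.42, -0.86, 0, 0, 0, -0.42, -0.86, 0, 0, 0, -0.42, -0.86, 0, 0, 0, 0, 0, 0, 0, 0, 0, 0, 0, 0, 0]' > path.dat && python3 steer.py path.dat; python3 w.py
```

```text
time: 2.5
position: [0.6941, -0.0501, 0.3805]
tool_rot: [-0.082, 0.997, 0.001, -0.002]
ft_force: [-1.3, 0.9, -0.5]
grip_width: 0.0004
finger_force: 0.0
box-frame tcp [ 0.0524 -0.      0.3805] yaw err -0.003 t 2.5 F [-1.3  0.9 -0.5]
```

Converted, 0.04 m is 0.8, 0.012 m is 0.24.

```bash
echo '[0, 0, 1, 0, 0, 0, 0, 1, 0, 0, 0, 0, 0.8, 0, 0, 0.16, 0, 0.24, 0, 0, 0, 0, 0, 0, 0]' > path.dat && python3 steer.py path.dat; echo '[0.26, 0, 0.12, 0, 0, 0.26, 0, 0.1, 0, 0, 0.24, 0, 0.16, 0, 0, 0.24, 0, 0.18, 0, 0, 0.2, 0, 0.22, 0, 0, 0.2, 0, 0.22, 0, 0, 0, 0, 0, 0, 0]' > path.dat && python3 steer.py path.dat;python3 w.py
```

```text
time: 3.0
position: [0.6832, -0.0481, 0.2278]
tool_rot: [-0.084, 0.996, 0.001, -0.003]
ft_force: [0.8, -0.7, 0.4]
grip_width: 0.0004
finger_force: 0.0
time: 3.7
position: [0.6162, -0.061, 0.1813]
tool_rot: [-0.084, 0.996, 0.0, -0.0]
ft_force: [-0.5, -0.4, 0.2]
grip_width: 0.0006
finger_force: 0.0
box-frame tcp [-0.0262  0.0022  0.1813] yaw err 0.001 t 3.7 F [-0.5 -0.4  0.2]
```

Converted, 0.013 m is 0.26, 0.007 m is 0.14.

```bash
echo '[0.14, 0, 0.26, 0, 0, 0.14, 0, 0.26, 0, 0, 0.06, 0, 0.12, 0, 0]' > path.dat && python3 steer.py path.dat;echo '[0.02, 0, 0.14, 0, 0, 0, 0, 0, 0, 0, 0, 0, 0, 0, 0]' > path.dat && python3 steer.py path.dat;python3 w.py; python3 - <<'E'
from cell import robot
import cv2
cv2.imwrite("pics/s2.png",cv2.resize(robot.capture("side")[90:240,200:350][:,:,::-1],None,fx=3,fy=3,interpolation=cv2.INTER_CUBIC))
E
```

```text
time: 4.0
position: [0.6012, -0.0643, 0.1494]
tool_rot: [-0.084, 0.996, -0.0, 0.001]
ft_force: [0.4, 0.3, 0.8]
grip_width: 0.0005
finger_force: 0.4
time: 4.3
position: [0.6004, -0.0648, 0.1424]
tool_rot: [-0.084, 0.996, -0.0, 0.001]
ft_force: [-0.1, 1.5, 2.7]
grip_width: 0.0005
finger_force: 1.7
box-frame tcp [-0.0424  0.001   0.1424] yaw err 0.0 t 4.3 F [-0.1  1.5  2.7]
```

View pics/s2.png

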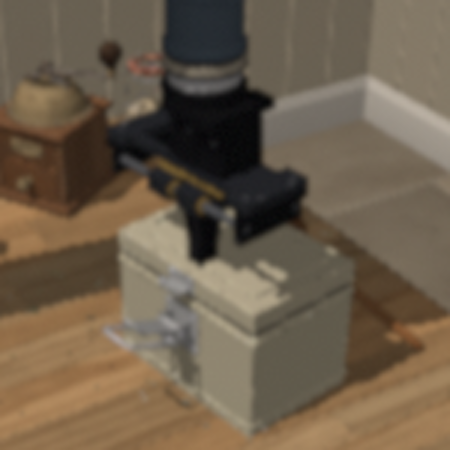

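The lid is shut on the box, with its keeper at about (175,280). The loop still points outwards at about (115,330). I'll press slightly, then move out above the loop.

```bash
echo '[0, 0, 0.04, 0, 0, 0, 0, 0.02, 0, 0, 0, 0, 0, 0, 0]' > path.dat && python3 steer.py path.dat;echo '[0, 0, -0.9, 0, 0, 0, 0, -0.9, 0, 0.087, 0.9, 0, 0, 0, 0.087, 0.9, 0, 0, 0, 0.087, 0, 0, 0, 0, 0.087, 0, 0, 1, 0, 0.087, 0, 0, 1, 0, 0.087, 0, 0, 0, 0, 0.087]' > path.dat && python3 steer.py path.dat 5;python3 w.py
```

```text
time: 4.65
position: [0.6004, -0.0649, 0.1422]
tool_rot: [-0.084, 0.996, -0.0, 0.001]
ft_force: [-4.7, 1.3, 17.8]
grip_width: 0.0008
finger_force: 9.3
time: 5.45
position: [0.5064, -0.0783, 0.1224]
tool_rot: [-0.083, 0.996, 0.003, -0.007]
ft_force: [-1.3, 0.4, -0.4]
grip_width: 0.0487
finger_force: 0.0
box-frame tcp [-0.1373  0.0034  0.1224] yaw err -0.001 t 5.45 F [-1.3  0.4 -0.4]
```

```bash
echo '[0, 0, 0, 0, 0.087, 0, 0, 0, 0, 0.087, 0, 0, 0, 0, 0.087, 0, 0, 0, 0, 0.087]' > path.dat && python3 steer.py path.dat;python3 w.py;  python3 - <<'E'
from cell import robot
import cv2,numpy as np
a=cv2.resize(robot.capture("side")[120:240,220:320][:,:,::-1],None,fx=4,fy=4,interpolation=cv2.INTER_CUBIC)
b=cv2.resize(robot.capture("top")[120:240,206:306][:,:,::-1],None,fx=4,fy=4,interpolation=cv2.INTER_CUBIC)
cv2.imwrite("pics/s3.png",np.hstack([a,b]))
E
```

```text
time: 5.85
position: [0.5122, -0.0804, 0.1308]
tool_rot: [-0.084, 0.996, -0.001, 0.002]
ft_force: [0.1, 0.6, -0.4]
grip_width: 0.0802
finger_force: 0.0
box-frame tcp [-0.132   0.0004  0.1308] yaw err 0.0 t 5.85 F [ 0.1  0.6 -0.4]
```

View pics/s3.png

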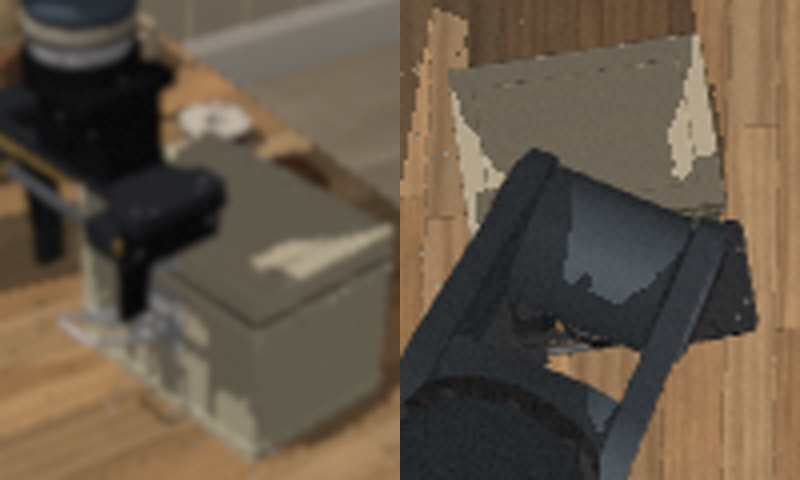

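The open fingers straddle the loop at about (130,315) in the side crop, and the lid is shut. I'll descend and grip.

Converted, 0.025 m is 0.5, 0.024 m is 0.48.

```bash
echo '[0, 0, 0.5, 0, 0.087, 0, 0, 0.48, 0, 0.087, 0, 0, 0, 0, 0.087, 0, 0, 0, 0, 0.03, 0, 0, 0, 0, 0.03, 0, 0, 0, 0, 0.03, 0, 0, 0, 0, 0.03, 0, 0, 0, 0, 0.03, 0, 0, 0, 0, 0.03, 0, 0, 0, 0, 0.03]' > path.dat && python3 steer.py path.dat 6;python3 w.py
```

```text
time: 6.95
position: [0.5109, -0.0806, 0.0797]
tool_rot: [-0.084, 0.996, -0.001, 0.0]
ft_force: [0.2, -2.6, 1.0]
grip_width: 0.0413
finger_force: 6.0
box-frame tcp [-0.1333  0.0004  0.0797] yaw err 0.001 t 6.95 F [ 0.2 -2.6  1. ]
```

Converted, -0.0057 m is -0.114, -0.0056 m is -0.112.

```bash
echo '[-0.032, 0, -0.114, 0, 0.03, -0.032, 0, -0.112, 0, 0.03, -0.054, 0, -0.102, 0, 0.03, -0.054, 0, -0.102, 0, 0.03, -0.074, 0, -0.088, 0, 0.03, -0.074, 0, -0.088, 0, 0.03, -0.094, 0, -0.074, 0, 0.03, -0.092, 0, -0.072, 0, 0.03, 0, 0, 0, 0, 0.03]' > path.dat && python3 steer.py path.dat;python3 w.py;  python3 - <<'E'
from cell import robot
import cv2,numpy as np
a=cv2.resize(robot.capture("side")[150:230,220:300][:,:,::-1],None,fx=6,fy=6,interpolation=cv2.INTER_CUBIC)
cv2.imwrite("pics/s4.png",a)
E
```

```text
time: 7.85
position: [0.5369, -0.0759, 0.1178]
tool_rot: [-0.084, 0.996, -0.0, 0.001]
ft_force: [0.3, -5.4, 0.4]
grip_width: 0.0413
finger_force: 6.0
box-frame tcp [-0.1068  0.0007  0.1178] yaw err 0.0 t 7.85 F [ 0.3 -5.4  0.4]
```

View pics/s4.png

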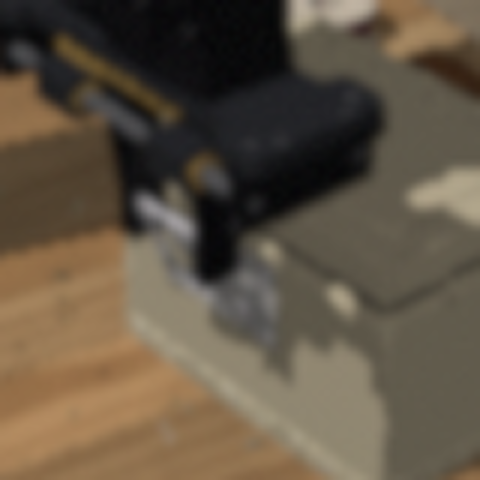

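The bar shows as the bright strip from (135,200) to (195,238), with the loop now raised. I'll compare it with the predicted bar.

```bash
python3 - <<'E'
from w import *
for l,b in [(2.6,-3.014),(2.4,-3.014),(2.4,-2.8),(2.2,-2.6),(2.6,-3.3)]:
    B=bar(l,b);G=B-(.014/.056)*(B-lpin(l))
    print(l,b,[((proj("side",b2w(Q,B+np.array([0,y,0])))-[220,150])*6+2.5).round().tolist() for y in(.019,0,-.019)],B.round(4),G.round(4),"lever tip",((proj("side",b2w(Q,tip(l)))-[220,150])*6+2.5).round())
E
```

```text
2.6 -3.014 [[138.0, 194.0], [165.0, 212.0], [191.0, 231.0]] [-0.1132  0.      0.1439] [-0.1076  0.      0.1311] lever tip [190. 220.]
2.4 -3.014 [[120.0, 218.0], [146.0, 236.0], [173.0, 255.0]] [-0.1243  0.      0.136 ] [-0.1162  0.      0.1245] lever tip [174. 237.]
2.4 -2.8 [[138.0, 199.0], [164.0, 217.0], [191.0, 235.0]] [-0.1138  0.      0.1418] [-0.1084  0.      0.1289] lever tip [174. 237.]
2.2 -2.6 [[136.0, 204.0], [163.0, 222.0], [189.0, 241.0]] [-0.1146  0.      0.1391] [-0.1091  0.      0.1262] lever tip [161. 255.]
2.6 -3.3 [[116.0, 221.0], [142.0, 239.0], [168.0, 258.0]] [-0.1268  0.      0.1355] [-0.1178  0.      0.1248] lever tip [190. 220.]
```

```bash
echo '[-0.1, -0.02, -0.026, 0, 0.03, -0.1, 0, -0.026, 0, 0.03, -0.1, 0, -0.016, 0, 0.03, -0.1, 0, 0.008, 0, 0.03, -0.1, 0, 0.016, 0, 0.03, -0.08, 0, 0.016, 0, 0.03, 0, 0, 0, 0, 0.03]' > path.dat && python3 steer.py path.dat;python3 w.py;  python3 - <<'E'
from cell import robot
import cv2,numpy as np
a=cv2.resize(robot.capture("side")[150:230,220:300][:,:,::-1],None,fx=6,fy=6,interpolation=cv2.INTER_CUBIC)
cv2.imwrite("pics/s5.png",a)
from w import *
B=np.array([-.0735,0,.1465])
print([((proj("side",b2w(Q,B+np.array([0,y,0])))-[220,150])*6+2.5).round().tolist() for y in(.019,0,-.019)])
E
```

```text
time: 8.6
position: [0.5642, -0.0715, 0.1183]
tool_rot: [-0.084, 0.996, 0.0, -0.001]
ft_force: [-1.5, -2.0, 1.5]
grip_width: 0.0416
finger_force: 6.6
box-frame tcp [-0.0792  0.0005  0.1183] yaw err 0.001 t 8.6 F [-1.5 -2.   1.5]
[[206.0, 159.0], [232.0, 176.0], [259.0, 193.0]]
```

View pics/s5.png

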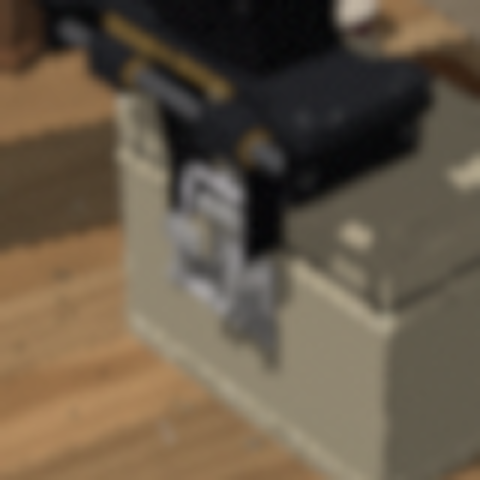

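The bar's left corner is at (188,172), where (206,159) was expected. It sits about 10 mm short, over the lip, because the wire turned within the pads. I'll re-grip with the pads further out, then carry on inward.

Converted, 0.0055 m is 0.11.

```bash
echo '[0, 0, 0, 0, 0.056, 0, 0, 0, 0, 0.056, 0, 0, 0, 0, 0.056, 0.11, 0, 0, 0, 0.056, 0.11, 0, 0, 0, 0.056, 0, 0, 0, 0, 0.03, 0, 0, 0, 0, 0.03, 0, 0, 0, 0, 0.03, 0, 0, 0, 0, 0.03, 0, 0, 0, 0, 0.03]' > path.dat && python3 steer.py path.dat 6;python3 w.py;  echo '[-0.06, 0, -0.008, 0, 0.03, -0.06, 0, 0, 0, 0.03, -0.06, 0, 0.008, 0, 0.03, 0, 0, 0, 0, 0.03]' > path.dat && python3 steer.py path.dat;python3 w.py;python3 - <<'E'
from cell import robot
import cv2,numpy as np
a=cv2.resize(robot.capture("side")[155:215,235:295][:,:,::-1],None,fx=9,fy=9,interpolation=cv2.INTER_CUBIC)
cv2.imwrite("pics/s6.png",a)
from w import *
for B in ([-.0735,0,.1465],[-.0735,0,.132]):
  print([((proj("side",b2w(Q,np.array(B)+np.array([0,y,0])))-[235,155])*9+4).round().tolist() for y in(.019,0,-.019)])
E
```

```text
time: 9.65
position: [0.5539, -0.0736, 0.1187]
tool_rot: [-0.083, 0.997, 0.0, 0.0]
ft_force: [0.5, 1.3, 1.7]
grip_width: 0.0414
finger_force: 6.0
box-frame tcp [-0.0897  0.0002  0.1187] yaw err -0.0 t 9.65 F [0.5 1.3 1.7]
time: 10.05
position: [0.5625, -0.072, 0.1182]
tool_rot: [-0.084, 0.996, 0.0, -0.0]
ft_force: [-2.2, 0.5, -1.1]
grip_width: 0.0415
finger_force: 6.0
box-frame tcp [-0.081   0.0003  0.1182] yaw err 0.0 t 10.05 F [-2.2  0.5 -1.1]
[[174.0, 193.0], [213.0, 219.0], [254.0, 245.0]]
[[174.0, 232.0], [214.0, 258.0], [254.0, 285.0]]
```

View pics/s6.png

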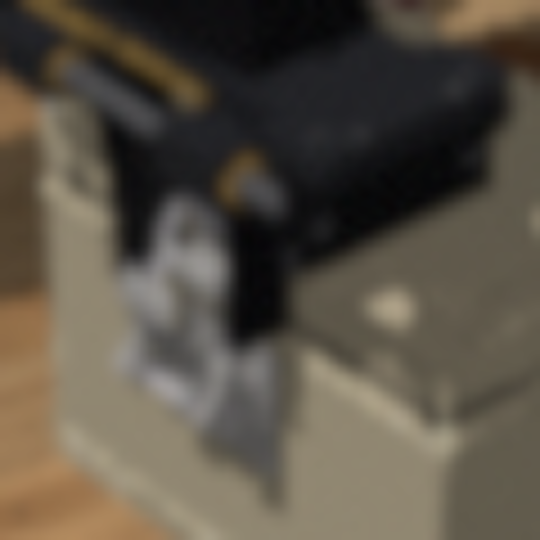

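The loop's top-left corner is now at about (170,197), close to the expected (174,193). The bar is over the seat, so I'll lower it.

Converted, 0.003 m is 0.06.

```bash
echo '[0, 0, 0.06, 0, 0.03, 0, 0, 0.06, 0, 0.03, 0, 0, 0.06, 0, 0.03]' > path.dat && python3 steer.py path.dat;echo '[0, 0, 0.06, 0, 0.03, 0, 0, 0.06, 0, 0.03, 0, 0, 0.02, 0, 0.03, 0, 0, 0, 0, 0.03]' > path.dat && python3 steer.py path.dat;python3 w.py;python3 - <<'E'
from cell import robot
import cv2,numpy as np
a=cv2.resize(robot.capture("side")[155:215,235:295][:,:,::-1],None,fx=9,fy=9,interpolation=cv2.INTER_CUBIC)
cv2.imwrite("pics/s7.png",a)
E
```

```text
time: 10.4
position: [0.5628, -0.0721, 0.1096]
tool_rot: [-0.083, 0.997, 0.0, 0.0]
ft_force: [-0.7, 1.8, 1.2]
grip_width: 0.0418
finger_force: 6.0
time: 10.8
position: [0.5634, -0.072, 0.1031]
tool_rot: [-0.083, 0.997, 0.0, 0.001]
ft_force: [-0.8, 3.0, 4.9]
grip_width: 0.042
finger_force: 6.0
box-frame tcp [-8.010e-02  1.000e-04  1.031e-01] yaw err -0.0 t 10.8 F [-0.8  3.   4.9]
```

View pics/s7.png

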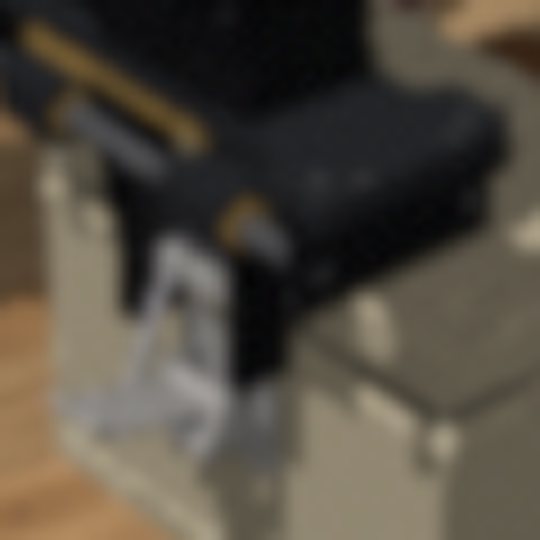

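The lever now points level, tip at about (75,415). The loop's top is at about (165,240), where the seated bar should be, and the tool felt it bottom out at about 5 N. I'll release and go above the lever tip.

```bash
echo '[0, 0, 0, 0, 0.056, 0, 0, 0, 0, 0.056, 0, 0, 0, 0, 0.056, 0, 0, -0.5, 0, 0.056, 0, 0, -0.6, 0, 0.056, 0.6, 0, 0, 0, 0, 0.6, 0, 0, 0, 0, 0, 0, 0, 0, 0, 0, 0, 0, 0, 0, 0, 0, 0, 0, 0, 0, 0, 0, 0, 0]' > path.dat && python3 steer.py path.dat 10;python3 w.py
```

```text
time: 11.95
position: [0.5046, -0.0825, 0.1575]
tool_rot: [-0.084, 0.996, -0.0, 0.001]
ft_force: [-0.2, 0.7, 0.0]
grip_width: 0.016
finger_force: 0.0
box-frame tcp [-0.1398 -0.0004  0.1575] yaw err 0.0 t 11.95 F [-0.2  0.7  0. ]
```

Converted, 0.03 m is 0.6.

```bash
echo '[0, 0, 0.6, 0, 0, 0, 0, 0.6, 0, 0, 0, 0, 0, 0, 0]' > path.dat && python3 steer.py path.dat; echo '[-0.02, 0, 0.14, 0, 0, -0.02, 0, 0.14, 0, 0, -0.02, 0, 0.12, 0, 0, -0.03, 0, 0.12, 0, 0]' > path.dat && python3 steer.py path.dat;echo '[-0.06, 0, 0.14, 0, 0, -0.06, 0, 0.14, 0, 0, 0, 0, 0, 0, 0]' > path.dat && python3 steer.py path.dat;python3 w.py
```

```text
time: 12.25
position: [0.502, -0.0815, 0.0947]
tool_rot: [-0.084, 0.996, 0.001, -0.003]
ft_force: [0.2, -0.1, 1.3]
grip_width: 0.001
finger_force: 0.3
time: 12.65
position: [0.5082, -0.0816, 0.0718]
tool_rot: [-0.084, 0.997, -0.0, 0.0]
ft_force: [-1.3, -1.1, 1.6]
grip_width: 0.0
finger_force: 0.9
time: 12.95
position: [0.5146, -0.0805, 0.0568]
tool_rot: [-0.084, 0.997, -0.0, 0.0]
ft_force: [-0.1, 1.0, -1.0]
grip_width: 0.0004
finger_force: 0.0
box-frame tcp [-0.1296 -0.0002  0.0568] yaw err 0.0 t 12.95 F [-0.1  1.  -1. ]
```

Converted, 0.004 m is 0.08, -0.003 m is -0.06.

```bash
echo '[-0.06, 0, 0.08, 0, 0, -0.06, 0, 0.08, 0, 0]' > path.dat && python3 steer.py path.dat;python3 w.py; echo '[-0.03, 0, 0.02, 0, 0, 0, 0, 0, 0, 0]' > path.dat && python3 steer.py path.dat;python3 w.py
```

```text
time: 13.15
position: [0.5203, -0.0795, 0.0494]
tool_rot: [-0.083, 0.997, -0.0, 0.0]
ft_force: [-0.1, -0.3, 0.3]
grip_width: 0.0005
finger_force: 0.0
box-frame tcp [-1.239e-01 -1.000e-04  4.940e-02] yaw err -0.0 t 13.15 F [-0.1 -0.3  0.3]
time: 13.35
position: [0.5201, -0.079, 0.0481]
tool_rot: [-0.084, 0.996, 0.0, -0.001]
ft_force: [-1.6, -0.9, -1.2]
grip_width: 0.0003
finger_force: 1.3
box-frame tcp [-0.124   0.0004  0.0481] yaw err 0.0 t 13.35 F [-1.6 -0.9 -1.2]
```

```bash
echo '[-0.04, 0, 0.02, 0, 0, -0.04, 0, 0.02, 0, 0]' > path.dat && python3 steer.py path.dat;python3 w.py; echo '[-0.04, 0, 0, 0, 0, 0, 0, 0, 0, 0]' > path.dat && python3 steer.py path.dat; python3 w.py
```

```text
time: 13.55
position: [0.5195, -0.0783, 0.0467]
tool_rot: [-0.084, 0.996, 0.001, -0.006]
ft_force: [-19.2, -8.3, 14.7]
grip_width: 0.0004
finger_force: 10.4
box-frame tcp [-0.1245  0.0012  0.0467] yaw err 0.001 t 13.55 F [-19.2  -8.3  14.7]
time: 13.75
position: [0.5192, -0.0782, 0.0467]
tool_rot: [-0.084, 0.996, 0.001, -0.007]
ft_force: [-19.9, -10.1, 12.7]
grip_width: 0.0006
finger_force: 10.8
box-frame tcp [-0.1248  0.0014  0.0467] yaw err 0.001 t 13.75 F [-19.9 -10.1  12.7]
```

The rows are not in the units I measure in: shifts go in shares of 50 mm. I convert before sending: 0.005 m is 0.1.

```bash
echo '[0.1, 0, 0, 0, 0, 0, 0, 0, 0, 0]' > path.dat && python3 steer.py path.dat; python3 w.py; python3 - <<'E'
from cell import robot
import cv2,numpy as np
a=cv2.resize(robot.capture("side")[150:222,222:302][:,:,::-1],None,fx=8,fy=8,interpolation=cv2.INTER_LANCZOS4)
cv2.imwrite("pics/s8.png",a)
from w import *
P=lambda B:((proj("side",b2w(Q,np.array(B)))-[222,150])*8+3.5).round().tolist()
for v in(.4,.6,.8,1.,1.3,1.5):print(v,"tip",[P(tip(v)+[0,y,0]) for y in(.012,-.012)])
print("seat",[P([-.0735,y,.132]) for y in(.019,-.019)],"lip",[P([-.083,y,.136]) for y in (.014,-.014)],"tcp",P([tcp()[0][0],0,tcp()[0][2]]))
E
```

```text
time: 13.95
position: [0.5201, -0.079, 0.0467]
tool_rot: [-0.083, 0.997, 0.0, -0.002]
ft_force: [-7.6, -3.5, 5.9]
grip_width: 0.0005
finger_force: 4.3
box-frame tcp [-0.1239  0.0004  0.0467] yaw err -0.0 t 13.95 F [-7.6 -3.5  5.9]
0.4 tip [[204.0, 498.0], [247.0, 530.0]]
0.6 tip [[186.0, 494.0], [228.0, 526.0]]
0.8 tip [[170.0, 484.0], [213.0, 516.0]]
1.0 tip [[158.0, 470.0], [201.0, 502.0]]
1.3 tip [[148.0, 441.0], [190.0, 473.0]]
1.5 tip [[146.0, 417.0], [189.0, 449.0]]
seat [[259.0, 246.0], [330.0, 293.0]] lip [[247.0, 253.0], [299.0, 287.0]] tcp [186.0, 521.0]
```

View pics/s8.png

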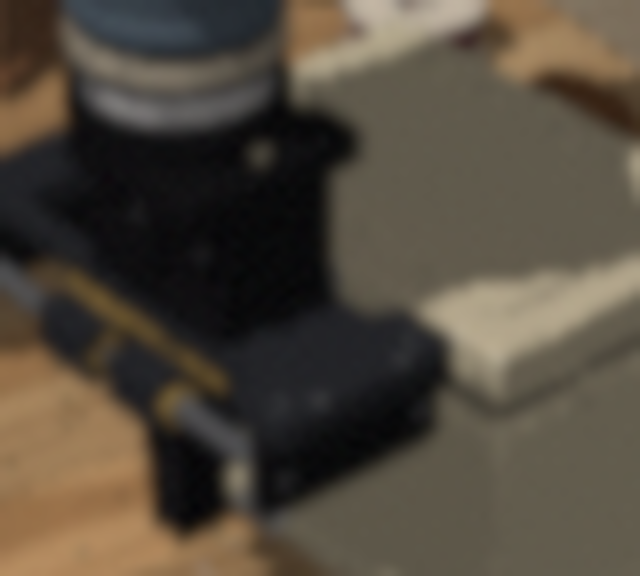

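The gripper body hides the latch here, with the finger at (185,520). I'll back away and measure the latch numerically.

```bash
echo '[0.6, 0, 0, 0, 0, 0.6, 0, 0, 0, 0, 0, 0, -1, 0, 0, 0, 0.6, -0.8, 0, 0, 0, 0.9, 0, 0, 0, 0, 0.9, 0, 0, 0, 0, 0.9, 0, 0, 0, 0, 0.9, 0, 0, 0, 0, 0, 0, 0, 0, 0, 0, 0, 0, 0]' > path.dat && python3 steer.py path.dat >/dev/null; python3 w.py; python3 - <<'E'
from cell import robot
import cv2,numpy as np
from w import *
s=robot.capture("side");t=robot.capture("top");np.savez("pics/a.npz",s=s,t=t)
for n in("side","top"):
  P=lambda B:proj(n,b2w(Q,np.array(B))).round(1).tolist()
  print(n,"seat",[P([-.0735,y,.132]) for y in(.019,-.019)],"tip .5/1.0/1.5",[P(tip(v)) for v in(.5,1.,1.5)],"bar loose",P(bar(.5,-1.18)),P(bar(1.,-1.18)))
E
python3 - <<'E'
import numpy as np
d=np.load('pics/a.npz')
def show(im,r0,r1,c0,c1):
    im=im.astype(int);print("cols",c0,c1)
    for r in range(r0,r1):print(r,' '.join("%3d%s"%(im[r,c].mean(),'*' if im[r,c,2]>=im[r,c,0]-2 else ' ') for c in range(c0,c1)))
show(d['side'],176,218,240,268)
show(d['top'],172,202,250,268)
E
```

```text
box-frame tcp [-0.1809  0.2111  0.1368] yaw err 0.004 t 15.0 F [ 0.  -1.2  0.6]
side seat [[253.9, 180.4], [262.8, 186.2]] tip .5/1.0/1.5 [[248.6, 213.6], [244.0, 210.3], [242.5, 203.7]] bar loose [246.8, 194.0] [251.9, 187.4]
top seat [[249.7, 178.3], [262.4, 176.4]] tip .5/1.0/1.5 [[258.4, 192.6], [259.0, 197.0], [259.1, 197.6]] bar loose [258.2, 191.7] [257.2, 185.0]Traceback (most recent call last):
  File "<stdin>", line 6, in <module>
    raise KeyError(f"{key} is not a file in the archive") from None
KeyError: 'side is not a file in the archive'
```

```bash
python3 - <<'E'
import numpy as np
d=np.load('pics/a.npz')
def show(im,r0,r1,c0,c1):
    im=im.astype(int);print("   ",' '.join("%3d "%c for c in range(c0,c1)))
    for r in range(r0,r1):print(r,' '.join("%3d%s"%(im[r,c].mean(),'*' if im[r,c,2]>=im[r,c,0]-2 else ' ') for c in range(c0,c1)))
show(d['s'],176,218,240,268)
show(d['t'],172,202,247,268)
E
```

```text
240  241  242  243  244  245  246  247  248  249  250  251  252  253  254  255  256  257  258  259  260  261  262  263  264  265  266  267 
176 128  136  133  129  121  112  114  122  124  126  127  128  130  134  142  149  155  156  156  155  155  155  156  155  155  153  155  156 
177 113  128  137  141  134  120  113  115  116  121  126  127  126  127  130  139  148  156  158  158  156  155  155  155  153  152  152  153 
178 104  122  132  140  139  132  126  118  111  113  120  123  125  125  126  131  142  153  157  158  156  157  156  154  154  151  149  149 
179 102  120  127  130  134  136  137  130  119  113  112  112  117  122  126  131  141  150  149  152  155  157  157  155  155  153  151  150 
180 102  120  126  126  127  129  132  132  131  126  116  106  106  116  126  136  142  143  138  140  146  152  154  153  154  153  153  153 
181 100  119  127  127  126  124  123  126  133  136  131  118  112  117  130  141  149  148  137  132  134  139  144  148  150  151  153  155 
182  98  119  126  126  126  125  123  123  127  133  135  133  130  132  136  140  150  157* 15
[... 7765 characters left out ...]
6  108  108  106   98  105  115  113  110   94 
196 132  100  112  101   96   99  108  110  107  101  102  105  106  109  104   99  108  114  115  109   97 
197 131  103  108  100   95  102  110  111  112  101  101  106  109  111  106   97  106  112  113  111   94 
198 130  106  111   98   96  101  107  114  113  102  103  108  109  109  108   98  106  113  114  106   90 
199 130  105  113  101   98   99  103  114  114  106  105  109  109  114  110  102  108  117  117  107   94 
200 129  105  111  101   96  100  108  114  113  108  103  111  114  116  111  104  107  116  115  108   95 
201  98   99  109  100   97  105  107  113  113  106  103  108  111  116  110  106  107  114  114  110   96
```

```bash
python3 - <<'E'
from w import *
for v in(0,.1,.2,.3,.4,.5):
  print(v,[[proj(n,b2w(Q,tip(v)+[0,y,0])).round(1).tolist() for y in(.012,-.012)] for n in("side","top")])
for n in("side","top"):print(n,"lip",[proj(n,b2w(Q,np.array([-.083,y,.136]))).round(1).tolist() for y in(.014,-.014)],"pin",proj(n,b2w(Q,PIN)).round(1))
E
```

```text
0 [[[252.3, 211.1], [257.6, 215.0]], [[253.7, 186.3], [261.0, 185.2]]]
0.1 [[[251.0, 211.5], [256.3, 215.4]], [[253.9, 187.8], [261.3, 186.7]]]
0.2 [[[249.7, 211.8], [255.0, 215.7]], [[254.1, 189.2], [261.5, 188.2]]]
0.3 [[[248.4, 211.9], [253.7, 215.9]], [[254.3, 190.6], [261.7, 189.5]]]
0.4 [[[247.1, 211.9], [252.4, 215.8]], [[254.5, 191.9], [261.9, 190.9]]]
0.5 [[[245.9, 211.7], [251.2, 215.6]], [[254.6, 193.2], [262.1, 192.1]]]
side lip [[252.4, 181.2], [258.9, 185.5]] pin [256.9 197.7]
top lip [[251.8, 181.0], [261.2, 179.6]] pin [256.7 181.3]
```

The bar lines up with the keeper seat in both views. The lever tip is at the locked position, measured at about (252–257, 211–215) in the side view against predicted (252,211)–(258,215). The lever snapped home on its own, so the loop is hooked and pulling. Handing in.

```bash
python3 -c "
from cell import robot
print(robot.close_job())"
```

```text
the job is handed in; nothing more can be done
None
```

The job is handed in: by my last measurements the lid is shut, the loop is hooked over the keeper, and the lever is locked home against the box's front. The arm never came near the things standing round it. The final latch state is from pixel measurements, because I had used all 10 picture views. Near the end of the lever press the tool stalled at about 25 N, within the limits, before I backed off.

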